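Run the inclined hand mixer at speed and park the jar

TASK

Mix the samples on the inclined hand mixer: by its crank knob, turn the tray anticlockwise (seen from above) and keep the tray, not the crank, at 15 turns a minute, within 2 either way, for at least 6 seconds without a break. Then stop the tray with the big jar's rim mark at the pointer (within 2 cm), let go of the knob and leave everything at rest. Never run the tray above 25 turns a minute, do not touch the tray or anything standing on it, and leave the reagent bottle and the beaker beside the mixer where they stand.

Things in the scene. Friction and masses are not known exactly. Their poses are not given: they have to be found in the camera images.
- mixer: fixed base of the hand mixer: round grey plate 380 mm across, 12 mm thick, with a white column carrying the bearing. Origin: centre of the plate's underside, on the table. The bearing axis leans 8 degrees (0.14 rad) from vertical towards the mixer's level +x axis and passes through (0, 0, 75 mm) of this frame. May stand turned up to 0.5 rad
- rotor (a joint): angle of the tray about the leaning axis, rad, grows anticlockwise seen from above, no limit; 0, 6.283, 12.566.. = jar's mark at the pointer. Inertia of what turns: nominal 0.042 kg m2. Bearing: nominal dry friction 0.085 N m, viscous 0.01 N m s/rad. Standing still it stays at any angle unless driven
- crank (a joint): angle of the crank relative to the tray, rad, anticlockwise. Slip coupling: torque on the tray = 0.06 N m s/rad (nominal) x this joint's speed, so at 15 turns a minute the crank must turn about 1.7 rad/s faster than the tray, on average. The crank is balanced
- crank_centre (a point): point on the leaning axis, 140 mm along it from (0, 0, 75 mm) of the mixer: centre of the circle on which knob_grip travels
- knob_grip (a point): point on the axis of the crank's knob, 20 mm below its top (black cylinder, 28 mm diameter, 46 mm high, parallel to the leaning axis). It spins freely on its pin, so the gripper need not turn. It stands on one end of a flat steel bar 20 mm wide (top face 27 mm below this point), a counterweight on the other. Travels on a circle of 70 mm radius about crank_centre, square to the leaning axis
- tray: round aluminium tray below the crank, 300 mm across, 6 mm thick, 3.2 kg nominal, with six small amber vials (24 mm diameter, white caps, tops 64 mm above the tray's underside), one empty place and the big jar. Origin: on the axis at its underside; z along the leaning axis. Not to be touched
- jar: big amber jar, black cap, 66 mm diameter, 70 mm high, fixed on the tray 105 mm from the axis; its top is 29 mm under the crank bar. Origin: centre of its underside. Its weight, 0.35 kg nominal (0.2 to 0.42), unbalances the leaning tray: torque on the tray -0.05 N m (nominal) x sin(rotor - 1.047); lowest on the mixer's +x side, rotor = 1.047. Not to be touched
- mark (a point): end of the short black line on the tray's rim, straight outward from the jar, 150 mm from the axis, on the tray's top
- pointer (a point): the place on the rim's circle beside the fixed pointer (thin steel post with an inward finger, rising about 25 mm above the tray's rim), 60 degrees clockwise of the mixer's +x seen from above. The jar is parked when its mark is here
- reagent: amber bottle with a blue cap, 68 mm diameter, 150 mm high, beside the mixer; origin: centre of its underside. Leave it
- beaker: empty glass beaker, 72 mm diameter, 90 mm high, beside the mixer; origin: centre of its underside. Leave it

How it is judged:
By the outcome, as a careful person would: the job done as asked, in the order asked, and still so for the second after the job is handed in, with the robot touching nothing.
It also fails if it takes over 56 s, if anything falls off the work surface, if the arm or the gripper's body presses on something with over 40 N, if the wrist force passes 120 N, or if a joint passes its speed limit or range.

ROBOT

A 7-joint arm with a two-finger parallel gripper is mounted at the origin on the work surface. World frame = base frame: x ahead of the robot, y to its left, z up, the work surface at z = 0. Lengths are in m, angles in rad, forces in N, time in s.
With the tool pointing down it reaches from about 0.4 to 0.85 m from the base axis. Payload 10.4 kg.
Tool frame: the origin (TCP) lies between the finger pads; the fingertips stand 19 mm ahead of it and the grasp point (between the pads) is the TCP (manip.tips_ahead is the distance from the TCP to the fingertips, in m); z points along the fingers, y is the line along which they close (so a half turn about z gives the same grasp; the last joint's range is limited). The gripper opens to 85 mm and grips with 20 to 120 N. Pads are 22 mm wide; open, the fingers measure 114 mm over their backs; the gripper's body (76 mm by 85 mm) begins 54 mm behind the grasp point. The pads swing forward as they close: fully open they stand 13 mm farther back than shut.
Start: joints at [-1.316, 0.332, -0.065, 1.46, 0.022, 1.35, -0.088], TCP at [0.171, 0.601, 0.25] pointing down, gripper open.
Joint ranges: [-2.6, 2.6], [-0.5, 2.12], [-1.47, 1.34], [0.16, 2.42], [-1.27, 4.41], [0.06, 2.06], [-2.6, 2.6]. Speed limits (rad/s): [2.22, 2.22, 2.79, 2.79, 3.14, 3.14, 3.14].

INTERFACE

Orientations are given as a unit quaternion [x, y, z, w].
In Python, from workcell import manip, viewer gives the robot as it stands.
- The arm moves only by the tool arm_command, never from a script. Its argument "series" is text: rows parted by semicolons, each of 5 numbers parted by spaces: the closure, from 0 (fully open) to 1 (shut), then the shift along the tool's x, y, z normalised to -1 to 1, where 1 is 0.4 m, then the turn about the tool's z normalised to -1 to 1, where 1 is 180 degrees. In form: jaw tx ty tz spin; .... A call has exactly 10 rows; each row shifts and turns the commanded pose from where the row before left it, along the tool's axes as they then stand; what a row does not reach is not made up. A row lasts 1/8 s, in which the tool goes at most 62.5 mm and 10.7 degrees, less where a joint would pass 70% of its speed; a pose out of reach is approached as far as the arm can. A call with a number of a shift or a turn outside -1 to 1 is refused whole. A call with a gripper value outside its range is refused whole. The fingers move at their own pace and stop on an object; "newtons" is the grip in N (left out, the last holds). Time passes only in rows, so rows that do not move let the fingers close, or fill a call up. It gives the time, the measured TCP pose, the force, the opening and the grip force at its end, in the units of the state.
- manip.get_obs(): the state, without advancing time (a new reading comes with each control period).
- viewer.camera(name): name is "side" or "top" or "wrist"; returns a dict with "pixels" (384x512x3 uint8, red, green, blue), "intrinsics" (3x3 intrinsics, pixels), "D" ([k1, k2, p1, p2, k3] as OpenCV has them; the pictures are not rectified), "extrinsics" (4x4, takes a point from world to camera coordinates). Camera axes: x right, y up, looking along -z (the intrinsics and any distortion apply to the point x, -y, -z); pixel columns grow to the right and rows downward; lengths in m; the calibration is good to about 2 mm. A picture is of the moment at which its call begins. There is no depth.
- manip.hand_in(): hands the job in; it is judged then, once.
The state is a dict: "clock": time; "joint_pos": joint angles; "joint_velocities": joint speeds; "tau": joint torques, N m; "position": TCP position; "ee_rot": TCP orientation; "ft_force": force on the tool from outside, world axes, zero at the start; "torque": the same for the moment, N m; "grip_width": opening from 0.0 (shut) to 1.0 (fully open); "grasp_force": force on a finger pad.
Only numpy, scipy, OpenCV 4.12 (cv2) and the standard library are available. Lean on these libraries where they do the work, as an engineer would, in place of code of your own. Each camera call takes 0.05 s, during which the arm holds its last target. There are 200 camera calls.

## Working session

There is one attempt and no reset: what is moved stays moved. The work goes in short steps, Python scripts to look and compute and a tool call to move; the robot and the scene stay as the last step left them, time stands still between calls to the robot, and variables do not carry over. Pictures are saved under pics/ and viewed, at most 10 in all, crops included, and the job is handed in when it is done.

Besides the shell and the picture viewer there is one more tool, called after "Request:" as a command line: name --argument value ..., lists and objects as JSON in quotes. arm_command: Moves the arm, as the interface text tells. Scaled input: -1 to 1 covers 0.4 m each way for a shift and 180 degrees each way for a turn. Its arguments: {"type":"object","properties":{"series":{"type":"string"},"newtons":{"type":"number"}},"required":["series"]}

```bash
ls; mkdir -p pics; python3 - <<'E'
from workcell import manip, viewer
import cv2,numpy as np
np.set_printoptions(precision=4,suppress=True)
ims=[]
for n in ["side","top"]:
    c=viewer.camera(n); cv2.imwrite(f"pics/{n}0.png",c["pixels"][:,:,::-1]); print(n,c["intrinsics"],c["D"],c["extrinsics"])
    np.savez(f"{n}0.npz",**{k:np.array(c[k]) for k in ("pixels","intrinsics","D","extrinsics")})
print(manip.get_obs(), manip.tips_ahead)
E
```

```text
pics
side [[447.5217   0.     256.1278]
 [  0.     447.5217 188.087 ]
 [  0.       0.       1.    ]] [-0.1128  0.      0.      0.      0.    ] [[-0.997  -0.0743 -0.0193  0.6078]
 [ 0.0433 -0.7518  0.6579 -0.0754]
 [-0.0635  0.6551  0.7528 -1.254 ]
 [ 0.      0.      0.      1.    ]]
top [[367.5134   0.     255.7689]
 [  0.     367.5134 188.2567]
 [  0.       0.       1.    ]] [-0.1211  0.      0.      0.      0.    ] [[ 0.0435 -0.9991 -0.001   0.0374]
 [ 0.9758  0.0423  0.2146 -0.6151]
 [-0.2143 -0.0103  0.9767 -0.8736]
 [ 0.      0.      0.      1.    ]]
{'clock': 0.1, 'joint_pos': array([-1.3156,  0.3328, -0.0647,  1.4608,  0.0216,  1.3499, -0.0885]), 'joint_velocities': array([ 0.0004, -0.0031,  0.0002, -0.0027, -0.0017,  0.    , -0.0007]), 'tau': array([  0.0015, -62.6754,   0.049 , -39.2424,   0.0163,   0.007 ,
        -0.0001]), 'position': array([0.1713, 0.6008, 0.2496]), 'ee_rot': array([ 0.1384,  0.9904, -0.0006, -0.0001]), 'ft_force': array([-0.354 ,  0.246 , -0.4213]), 'torque': array([ 0.021 , -0.0291, -0.0193]), 'grasp_force': 0.0, 'grip_width': 0.9984274118896553} 0.019
```

View pics/side0.png

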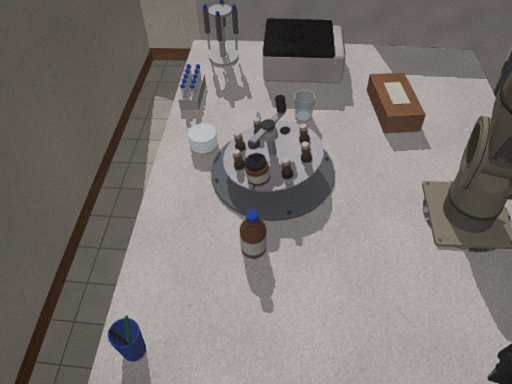

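View pics/top0.png

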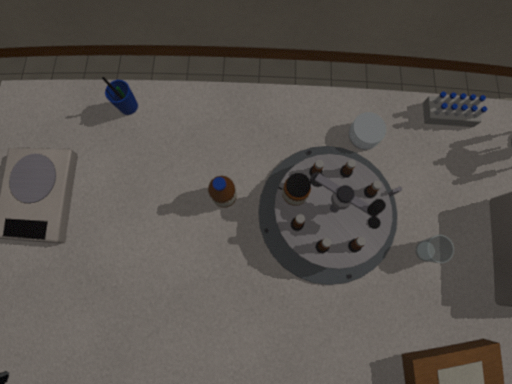

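Side: mixer about (275,165), knob (281,103), reagent (253,235), beaker (304,105). Top: plate centre about (330,213), knob (376,207), jar (297,187), pointer about (395,190), beaker (435,250), reagent (222,190). I'll enlarge both.

```bash
python3 - <<'E'
import cv2,numpy as np
t=cv2.imread("pics/top0.png")[135:290,245:460]; s=cv2.imread("pics/side0.png")[80:225,195:345]
cv2.imwrite("pics/tz.png",cv2.resize(t,None,fx=3.7,fy=3.7,interpolation=cv2.INTER_CUBIC))
cv2.imwrite("pics/sz.png",cv2.resize(s,None,fx=4,fy=4,interpolation=cv2.INTER_CUBIC))
E
```

```text
(no output)
```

View pics/tz.png

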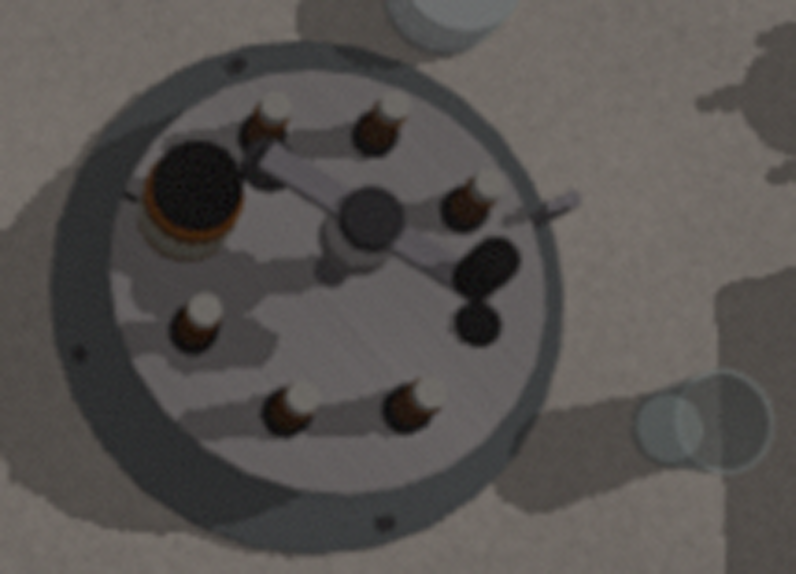

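View pics/sz.png

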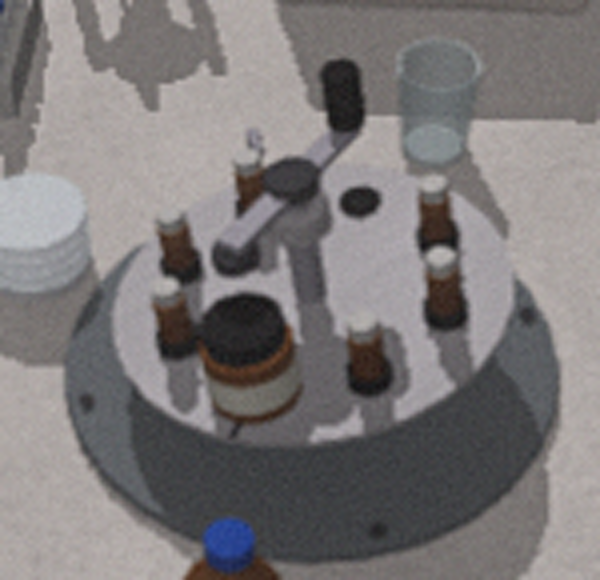

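Top crop: knob axis top about (501,257), hub (372,216), jar cap (200,180), empty place (478,325), pointer post top about (575,202), screws (236,65), (80,353), (385,522). Side crop: knob top (341,70), hub (292,180), jar cap (243,320), place (361,201), pointer post top (254,133), mark (236,430).

```bash
cat > geo.py <<'E'
import cv2,numpy as np
np.set_printoptions(precision=4,suppress=True)
def ray(c,uv):
    n=cv2.undistortPoints(np.float64(uv).reshape(-1,1,2),c["intrinsics"],c["D"]).reshape(-1,2)
    d=np.c_[n[:,0],-n[:,1],-np.ones(len(n))]; E=c["extrinsics"]; R=E[:3,:3]
    d=d@R; return -R.T@E[:3,3], d/np.linalg.norm(d,axis=1)[:,None]
def plane(c,uv,p0,n):
    o,d=ray(c,uv); return o+d*(((p0-o)@n)/(d@n))[:,None]
def tri(cams,uvs):
    A=np.zeros((3,3));b=np.zeros(3);L=[]
    for c,uv in zip(cams,uvs):
        o,d=ray(c,uv);d=d[0];P=np.eye(3)-np.outer(d,d);A+=P;b+=P@o;L.append((P,o))
    x=np.linalg.solve(A,b); return x,max(np.linalg.norm(P@(x-o)) for P,o in L)
def proj(c,X):
    E=c["extrinsics"];p=np.atleast_2d(X)@E[:3,:3].T+E[:3,3]; p=p*[1,-1,-1]
    return cv2.projectPoints(p.reshape(-1,1,3),np.zeros(3),np.zeros(3),c["intrinsics"],c["D"])[0].reshape(-1,2)
def circ(P):
    A=np.c_[2*P,np.ones(len(P))];s=np.linalg.lstsq(A,(P**2).sum(1),rcond=None)[0]
    return s[:2],np.sqrt(s[2]+s[:2]@s[:2])
def load(n): return dict(np.load(n))
E
python3 - <<'E'
from geo import *
T,S=load("top0.npz"),load("side0.npz")
t=lambda p:(np.array(p)+.5)/3.7-.5+[245,135]
s=lambda p:(np.array(p)+.5)/4-.5+[195,80]
for n,a,b in [("knobtop",(501,257),(341,69)),("knobbot",(473,277),(347,122)),("hub",(372,216),(292,180)),("jarcap",(200,180),(243,320)),("place",(478,325),(361,201)),("post",(576,202),(254,133)),
 ("cap1",(275,107),(156,287)),("cap2",(395,107),(170,215)),("cap3",(482,188),(246,158)),("cap4",(206,308),(366,322)),("cap5",(300,398),(441,257)),("cap6",(428,388),(433,186))]:
    print(n,*tri([T,S],[t(a),s(b)]))
# plate edge points on top face (left & bottom & top arcs), top view
e=[(52,290),(60,215),(95,130),(150,85),(225,52),(310,40),(390,52),(62,360),(95,430),(150,495),(215,540)]
print("plate top", circ(plane(T,t(e),np.array([0,0,.012]),np.array([0,0,1.]))[:,:2]))
e=[(66,375),(85,435),(125,490),(185,530),(558,375),(530,450),(480,510),(420,545)]
print("plate side", circ(plane(S,s(e),np.array([0,0,.012]),np.array([0,0,1.]))[:,:2]))
print("screws",plane(T,t([(236,65),(80,353),(385,522)]),np.array([0,0,.012]),np.array([0,0,1.])), plane(S,s([(86,402),(378,530),(527,316)]),np.array([0,0,.012]),np.array([0,0,1.])))
E
```

```text
knobtop [ 0.5532 -0.1993  0.2369] 0.000283939473946453
knobbot [ 0.5484 -0.1969  0.192 ] 0.0001638481884510712
hub [ 0.5841 -0.137   0.1875] 1.276691515995837e-05
jarcap [ 0.6113 -0.0366  0.149 ] 0.0001869340978821506
place [ 0.5355 -0.234   0.0846] 0.0009861437748306331
post [ 0.6225 -0.3031  0.0912] 0.0016092104397537799
cap1 [ 0.6734 -0.0891  0.1237] 0.004384490305774098
cap2 [ 0.6749 -0.1696  0.1208] 0.0012987387973040906
cap3 [ 0.6211 -0.2244  0.131 ] 0.0028570690820828464
cap4 [ 0.5294 -0.0421  0.1465] 0.0006511272236059772
cap5 [ 0.4774 -0.1004  0.1538] 0.001492906606531782
cap6 [ 0.4849 -0.1808  0.1489] 0.0004363700401506532
plate top (array([ 0.5673, -0.1351]), np.float64(0.19103456897237064))
plate side (array([ 0.5684, -0.1282]), np.float64(0.18523167381029287))
screws [[ 0.7338 -0.0771  0.012 ]
 [ 0.5128  0.032   0.012 ]
 [ 0.4016 -0.1881  0.012 ]] [[ 0.7358 -0.0793  0.012 ]
 [ 0.514   0.0298  0.012 ]
 [ 0.4032 -0.1891  0.012 ]]
```

```bash
python3 - <<'E'
from geo import *
T,S=load("top0.npz"),load("side0.npz")
t=lambda p:(np.array(p)+.5)/3.7-.5+[245,135]
s=lambda p:(np.array(p)+.5)/4-.5+[195,80]
caps=np.array([tri([T,S],[t(a),s(b)])[0] for a,b in [((275,107),(156,287)),((395,107),(170,215)),((482,188),(246,158)),((206,308),(366,322)),((300,398),(441,257)),((428,388),(433,186))]])
a=np.linalg.lstsq(np.c_[caps[:,:2],np.ones(6)],caps[:,2],rcond=None)[0]
print("lean az deg",np.degrees(np.arctan2(-a[1],-a[0])),"tilt",np.degrees(np.hypot(a[0],a[1])), "res",caps[:,2]-np.c_[caps[:,:2],np.ones(6)]@a)
c0=np.array([.5686,-.1334,.075]); kt=np.array([.5532,-.1993,.2369])
for yd in (-26.5,-20,-11.5):
    y=np.radians(yd);th=np.radians(8);x=np.array([np.cos(y),np.sin(y),0]);z=np.array([0,0,1.])
    n=np.cos(th)*z+np.sin(th)*x; ex=np.cos(th)*x-np.sin(th)*z; ey=np.cross(n,ex)
    cc=c0+.14*n; kg=kt-.02*n; r=kg-cc
    print(yd,"knob",r@ex,r@ey,r@n,np.linalg.norm(r),"caps h",(caps-c0)@n, "r",np.hypot((caps-c0)@ex,(caps-c0)@ey))
    for h in (.006,.0175,.03):
        P=c0+h*n+.15*(np.cos(-np.pi/3)*ex+np.sin(-np.pi/3)*ey)
        print("  ptr h",h,P, "top crop",(proj(T,P)[0]-[245,135]+.5)*3.7-.5,"side crop",(proj(S,P)[0]-[195,80]+.5)*4-.5)
    print("  rim marks top", [((proj(T,c0+.0*n+.15*(np.cos(u)*ex+np.sin(u)*ey))[0]-[245,135]+.5)*3.7-.5).round() for u in np.radians([0,90,180,270])])
E
```

```text
lean az deg -6.843657094561151 tilt 8.672572578515291 res [-0.0001 -0.0013  0.0018  0.0003  0.0008 -0.0016]
-26.5 knob -0.007061714907690794 -0.06584762075146453 0.002498624683207049 0.066272317760689 caps h [0.0585 0.0609 0.0677 0.0603 0.0647 0.0657] r [0.1091 0.1049 0.0979 0.1066 0.1069 0.102 ]
  ptr h 0.006 [ 0.5779 -0.2832  0.0705] top crop [539.8944 267.788 ] side crop [310.3968 171.7865]
  ptr h 0.0175 [ 0.5793 -0.2839  0.0819] top crop [546.688  263.0131] side crop [308.7352 160.152 ]
  ptr h 0.03 [ 0.5808 -0.2847  0.0943] top crop [554.2437 257.6975] side crop [306.9078 147.3645]
  rim marks top [array([413.,  97.]), array([134., 168.]), array([232., 465.]), array([523., 377.])]
-20 knob -0.014542779829858302 -0.06719285391700666 0.0014472295745828457 0.06876384614122073 caps h [0.0598 0.061  0.0667 0.0613 0.0646 0.0645] r [0.1084 0.1048 0.0986 0.1059 0.107  0.1028]
  ptr h 0.006 [ 0.5947 -0.2812  0.0705] top crop [536.333 243.706] side crop [289.0874 172.6941]
  ptr h 0.0175 [ 0.5962 -0.2817  0.0819] top crop [542.8179 238.5622] side crop [287.2066 161.1952]
  ptr h 0.03 [ 0.5979 -0.2823  0.0943] top crop [550.0294 232.8369] side crop [285.138  148.5546]
  rim marks top [array([391.,  88.]), array([124., 189.]), array([256., 476.]), array([532., 354.])]
-11.5 knob -0.024465617085266404 -0.06764730422453755 5.266574409180458e-05 0.07193557507861192 caps h [0.0613 0.0609 0.0652 0.0629 0.0647 0.0631] r [0.1075 0.1049 0.0996 0.105  0.1069 0.1037]
  ptr h 0.006 [ 0.6163 -0.2757  0.0705] top crop [527.7062 213.0506] side crop [261.6342 176.2658]
  ptr h 0.0175 [ 0.6179 -0.276   0.0819] top crop [533.7352 207.4781] side crop [259.4971 164.952 ]
  ptr h 0.03 [ 0.6196 -0.2763  0.0943] top crop [540.4388 201.2768] side crop [257.1464 152.512 ]
  rim marks top [array([362.,  78.]), array([114., 219.]), array([288., 487.]), array([540., 323.])]
```

Yaw ≈ -11.5° matches the pointer in both views, so I have the mixer pose. First approach move.

Request:
arm_command --series "0 -0.085 -0.085 -0.015 -0.024; 0 -0.085 -0.085 -0.015 0; 0 -0.085 -0.085 -0.015 0; 0 -0.085 -0.085 -0.015 0; 0 -0.085 -0.085 -0.015 0; 0 -0.085 -0.085 -0.015 0; 0 -0.085 -0.085 -0.015 0; 0 -0.085 -0.085 -0.015 0; 0 -0.085 -0.085 -0.015 0; 0 -0.085 -0.085 -0.015 0" --newtons 30

```text
clock: 1.35
position: [0.4335, 0.1963, 0.3103]
ee_rot: [0.101, 0.995, 0.0, -0.0]
ft_force: [1.0, 0.7, -0.7]
grip_width: 1.001
grasp_force: 0.0
```

```bash
cat >> geo.py <<'E'
Y=np.radians(-11.5);TH=np.radians(8);C0=np.array([.5686,-.1334,.075])
XM=np.array([np.cos(Y),np.sin(Y),0]);YM=np.array([-np.sin(Y),np.cos(Y),0]);Z=np.array([0,0,1.])
N=np.cos(TH)*Z+np.sin(TH)*XM;EX=np.cos(TH)*XM-np.sin(TH)*Z;EY=YM
def onaxis(h,r,a): a=np.asarray(a);return C0+h*N+r*(np.multiply.outer(np.cos(a),EX)+np.multiply.outer(np.sin(a),EY))
def knob(phi,r=.07): return onaxis(.14,r,phi)
def ang(P): d=P-C0;return np.arctan2(d@EY,d@EX)
E
python3 - <<'E'
from geo import *
from workcell import manip
o=manip.get_obs();p=o["position"]
print(o["clock"],p,o["ee_rot"],o["joint_pos"])
k=knob(np.radians(-110));print("knob",k); d=k+[0,0,.08]-p
print("to 80 above, units", -(d@XM)/.4,(d@YM)/.4,-d[2]/.4)
T,S=load("top0.npz"),load("side0.npz")
t=lambda p:(np.array(p)+.5)/3.7-.5+[245,135]
s=lambda p:(np.array(p)+.5)/4-.5+[195,80]
for n,c,uv in (("jar top view",T,t((200,180))),("jar side",S,s((243,320)))):
    P=plane(c,uv,C0+.076*N,N)[0];print(n,P,np.degrees(ang(P)),np.linalg.norm(P-C0-.076*N))
P=plane(S,s((236,430)),C0+.006*N,N)[0];print("mark",np.degrees(ang(P)),np.linalg.norm(P-C0-.006*N))
for h,c,uv in ((.166,T,t((501,257))),(.166,S,s((341,69)))):
    P=plane(c,uv,C0+h*N,N)[0];print("knob",np.degrees(ang(P)),np.linalg.norm(P-C0-h*N))
E
```

```text
1.35 [0.4335 0.1963 0.3103] [ 0.101   0.9949  0.     -0.0001] [-0.8241 -0.0413  0.2957  1.7572  0.012   1.4241  0.8381]
knob [ 0.5513 -0.197   0.217 ]
to 80 above, units -0.4847154840050083 -0.9047049342006149 0.033395191439487965
jar top view [ 0.6112 -0.0366  0.1486] 83.39306894755295 0.10399905798905898
jar side [ 0.6115 -0.0371  0.1485] 83.1353073329676 0.10363568570422432
mark 82.62522105736457 0.1413214535394675
knob -112.49248509713975 0.07120328153201558
knob -114.23834500080545 0.06547891664812962
```

Request:
arm_command --series "0 -0.048 -0.09 0.003 0; 0 -0.048 -0.09 0.003 0; 0 -0.048 -0.09 0.003 0; 0 -0.048 -0.09 0.003 0; 0 -0.048 -0.09 0.003 0; 0 -0.048 -0.09 0.003 0; 0 -0.048 -0.09 0.003 0; 0 -0.048 -0.09 0.003 0; 0 -0.048 -0.09 0.003 0; 0 -0.053 -0.095 0.003 0"

```text
clock: 2.6
position: [0.5505, -0.1967, 0.298]
ee_rot: [0.101, 0.995, 0.0, -0.0]
ft_force: [1.0, 0.9, 0.6]
grip_width: 1.002
grasp_force: 0.0
```

```bash
python3 - <<'E'
from geo import *
from workcell import manip,viewer
c=viewer.camera("wrist"); cv2.imwrite("pics/w1.png",c["pixels"][:,:,::-1])
np.savez("w1.npz",**{k:np.array(c[k]) for k in ("pixels","intrinsics","D","extrinsics")})
o=manip.get_obs();print(o["clock"],o["position"],o["ee_rot"])
for n,P in (("knobtop",knob(np.radians(-110))+.02*N),("knobbot",knob(np.radians(-110))-.026*N),("cc",C0+.113*N),("ptr",onaxis(.006,.15,-np.pi/3)),("mark",onaxis(.006,.15,np.radians(83)))): print(n,proj(c,P))
E
```

```text
2.65 [ 0.5501 -0.2025  0.2976] [ 0.1031  0.9947 -0.0014 -0.0002]
knobtop [[254.9266 224.479 ]]
knobbot [[254.937  190.9999]]
cc [[338.0924 217.3099]]
ptr [[201.0399 223.7463]]
mark [[444.4816 180.6058]]
```

View pics/w1.png

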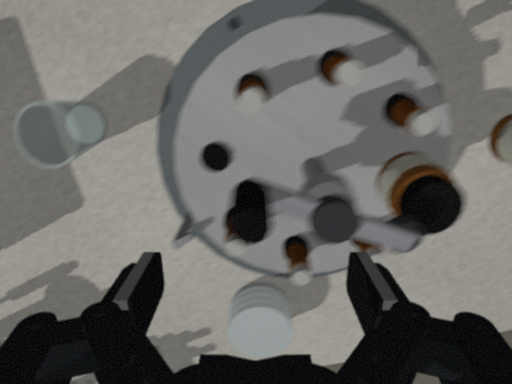

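Knob top about (251,224), hub (334,218), pointer finger (183–213,240–218), all within ~4 px of prediction (the arm was still settling).

Request:
arm_command --series "0 0 0 0.015 0; 0 0 0 0.015 0; 0 0 0 0.015 0; 0 0 0 0.015 0; 0 0 0 0.015 0; 0 0 0 0 0; 0 0 0 0 0; 0 0 0 0 0; 0 0 0 0 0; 0 0 0 0 0"

```text
clock: 3.9
position: [0.5503, -0.1959, 0.2683]
ee_rot: [0.101, 0.995, 0.0, 0.0]
ft_force: [-0.3, 0.1, -0.0]
grip_width: 0.996
grasp_force: 0.0
```

```bash
python3 - <<'E'
from geo import *
from workcell import manip,viewer
o=manip.get_obs();print(o["clock"],o["position"],o["ee_rot"],o["joint_velocities"])
c=viewer.camera("wrist")
np.savez("w2.npz",**{k:np.array(c[k]) for k in ("pixels","intrinsics","D","extrinsics")})
for n,P in (("knobtop",knob(np.radians(-110))+.02*N),("cc",C0+.113*N)): print(n,proj(c,P))
g=c["pixels"].max(2); m=((g<45)*255).astype(np.uint8); m[300:]=0
n,l,st,ce=cv2.connectedComponentsWithStats(m)
for i in range(1,n):
    if st[i,4]>150: print(st[i],ce[i])
cv2.imwrite("pics/w2.png",c["pixels"][:,:,::-1])
E
```

```text
3.9 [ 0.5503 -0.1959  0.2683] [0.101  0.9949 0.     0.0001] [-0.0013  0.0006 -0.0001 -0.0006  0.0007  0.0005 -0.0004]
knobtop [[253.4358 248.3835]]
cc [[347.0417 234.6473]]
[327  45  37  39 422] [339.7986  58.8697]
[237  71  36  28 388] [255.8789  80.4149]
[398  93  40  37 542] [413.5646 106.6236]
[199 147  32  31 743] [214.2032 162.1211]
[ 406  183   82   68 3717] [448.8916 215.6925]
[ 224  191   54   76 3118] [252.1511 229.7498]
[320 207  50  33 399] [343.9348 215.7469]
[288 247  28  28 468] [302.3333 258.3312]
[ 347  251   36   49 1025] [359.9873 280.5951]
[ 127  253   36   47 1004] [149.3536 281.1624]
[375 263  32  37 334] [390.6198 282.2186]
[103 264  32  36 321] [118.6885 282.6542]
```

View pics/w2.png

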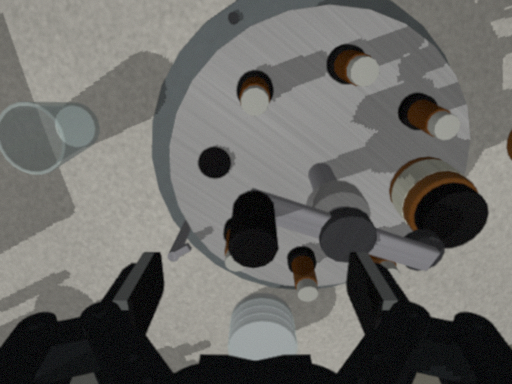

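Settled: knob top circle (255,244), hub (348,235) – hub prediction exact, crank angle ≈ -112°. Descend and grip.

Request:
arm_command --series "0 0.002 0 0.025 0; 0 0 0 0.025 0; 0 0 0 0.025 0; 0 0 0 0.025 0; 0 0 0 0.02 0; 0 0 0 0.008 0; 0 0 0 0 0; 1 0 0 0 0; 1 0 0 0 0; 1 0 0 0 0" --newtons 30

```text
clock: 5.2
position: [0.5496, -0.1957, 0.2172]
ee_rot: [0.101, 0.995, 0.0, 0.0]
ft_force: [-0.6, 0.2, -0.1]
grip_width: 0.376
grasp_force: 0.0
```

```bash
python3 - <<'E'
from geo import *
from workcell import manip,viewer
o=manip.get_obs();print({k:o[k] for k in("clock","position","ft_force","torque","grasp_force","grip_width")})
print(knob(np.radians(-112)))
E
```

```text
{'clock': 5.2, 'position': array([ 0.5496, -0.1957,  0.2172]), 'ft_force': array([-0.6341,  0.2339, -0.0936]), 'torque': array([ 0.0019,  0.007 , -0.0188]), 'grasp_force': 0.0, 'grip_width': 0.37592332756482494}
[ 0.5493 -0.1957  0.2173]
```

```bash
cat > plan.py <<'E'
from geo import *
import json,sys
P0=dict(k=.06/.042,c=.085/.042,b=.01/.042,g=.05/.042)
DT=.125
def step(r,w,dphi,p,T=DT,n=25):
    dt=T/n;v=dphi/T
    for _ in range(n):
        u=p["k"]*(v-w)-p["b"]*w-p["g"]*np.sin(r-1.047)
        if w==0 and abs(u)<=p["c"]: continue
        s=np.sign(w) if w else np.sign(u); w2=w+dt*(u-p["c"]*s)
        if w*w2<0: w2=0.
        r+=dt*(w+w2)/2; w=w2
    return r,w
def sim(r,w,seq,p):  # seq of (dphi,T)
    out=[]
    for d,T in seq: r,w=step(r,w,d,p,T); out.append((r,w))
    return np.array(out)
def ff(r,w,wrefs,p,vmax=4.6,vmin=0):
    """row increments of crank so that model speed follows wrefs"""
    ds=[]
    for wt in wrefs:
        lo,hi=vmin*DT,vmax*DT
        for _ in range(30):
            m=(lo+hi)/2
            if step(r,w,m,p)[1]<wt: lo=m
            else: hi=m
        ds.append(hi); r,w=step(r,w,hi,p)
    return np.array(ds),r,w
def rows(cmd,phi,ds,jaw=1,r=.0705):
    """cmd: commanded TCP; returns text rows, new cmd"""
    out=[]
    for d in ds:
        phi+=d; e=knob(phi,r)-cmd
        u=np.round(np.array([-(e@XM),e@YM,-e[2]])/.4,3)
        cmd=cmd+.4*(-u[0]*XM+u[1]*YM-u[2]*Z); out.append(f"{jaw} "+" ".join(f"{x:g}" for x in u+0.)+" 0")
    return "; ".join(out),cmd,phi
def jar(c):
    g=np.arange(-160,161)/1000.; X,Yy=np.meshgrid(g,g)
    Pw=C0+.076*N+X[...,None]*EX+Yy[...,None]*EY
    uv=proj(c,Pw.reshape(-1,3)).astype(np.float32).reshape(321,321,2)
    im=cv2.remap(c["pixels"],uv[...,0],uv[...,1],cv2.INTER_LINEAR)
    m=cv2.morphologyEx((im.max(2)<52).astype(np.uint8),cv2.MORPH_OPEN,np.ones((9,9)))
    n,l,st,ce=cv2.connectedComponentsWithStats(m); res=[]
    for i in range(1,n):
        d=ce[i]/1000-.16
        if st[i,4]>800: res.append((round(np.arctan2(d[1],d[0])+1.0472,3),round(np.hypot(*d),3),int(st[i,4]),st[i,2:4].tolist()))
    return im,res
def save(n,c): np.savez(n,**{k:np.array(c[k]) for k in ("pixels","intrinsics","D","extrinsics")})
E
python3 - <<'E'
from plan import *
for n in ("side0","top0"): print(n,jar(load(n+".npz"))[1])
r0=2.496
wr=np.r_[0,np.minimum(1.4,np.arange(1,20)*.11)]
ds,r,w=ff(r0,0.,wr,P0); ds[0]=0
ds[1:4]=np.minimum(ds[1:4],[.1,.2,.3])
print(ds.round(3)); print(sim(r0,0.,[(d,DT) for d in ds],P0)[9::10])
for f in (.6,1.4):
  for g in (.6,1.2): print(f,g,sim(r0,0.,[(d,DT) for d in ds],dict(P0,c=P0["c"]*f,g=P0["g"]*g)).max(0)[1])
cmd=knob(np.radians(-112))+[.0003,0,0];phi=np.radians(-112)
t1,c1,p1=rows(cmd,phi,ds[:10]);t2,c2,p2=rows(c1,p1,ds[10:])
print(t1);print(t2)
json.dump(dict(cmd=c2.tolist(),phi=p2,ds=ds.tolist()),open("st.json","w"))
E
```

```text
side0 [(np.float64(-0.522), np.float64(0.135), 1404, [37, 55]), (np.float64(2.491), np.float64(0.116), 3451, [79, 66])]
top0 [(np.float64(-0.681), np.float64(0.085), 1916, [73, 41]), (np.float64(0.548), np.float64(0.015), 1430, [43, 41]), (np.float64(2.456), np.float64(0.098), 3865, [87, 77]), (np.float64(3.238), np.float64(0.166), 5054, [197, 94])]
[0.    0.1   0.2   0.3   0.414 0.43  0.446 0.461 0.475 0.487 0.498 0.506
 0.512 0.492 0.426 0.409 0.391 0.373 0.355 0.338]
[[2.8626 0.8917]
 [4.3704 1.2295]]
0.6 0.6 2.1364996304707464
0.6 1.2 1.9751560960757182
1.4 0.6 1.0847992345597297
1.4 1.2 0.6964194354865112
1 0.001 -0.001 0 0; 1 -0.016 -0.006 0.002 0; 1 -0.035 -0.007 0.005 0; 1 -0.052 0.004 0.007 0; 1 -0.065 0.03 0.01 0; 1 -0.049 0.056 0.007 0; 1 -0.022 0.075 0.003 0; 1 0.013 0.079 -0.002 0; 1 0.048 0.067 -0.007 0; 1 0.076 0.037 -0.011 0
1 0.086 -0.003 -0.012 0; 1 0.075 -0.045 -0.01 0; 1 0.044 -0.077 -0.007 0; 1 0.002 -0.086 0 0; 1 -0.031 -0.068 0.005 0; 1 -0.054 -0.047 0.007 0; 1 -0.064 -0.021 0.009 0; 1 -0.065 0.004 0.009 0; 1 -0.056 0.026 0.008 0; 1 -0.042 0.042 0.006 0
```

Request:
arm_command --series "1 0.001 -0.001 0 0; 1 -0.016 -0.006 0.002 0; 1 -0.035 -0.007 0.005 0; 1 -0.052 0.004 0.007 0; 1 -0.065 0.03 0.01 0; 1 -0.049 0.056 0.007 0; 1 -0.022 0.075 0.003 0; 1 0.013 0.079 -0.002 0; 1 0.048 0.067 -0.007 0; 1 0.076 0.037 -0.011 0"

```text
clock: 6.45
position: [0.6163, -0.0733, 0.2115]
ee_rot: [0.101, 0.995, -0.001, 0.0]
ft_force: [-4.2, -15.4, 8.5]
grip_width: 0.325
grasp_force: 31.6
```

```bash
python3 - <<'E'
from plan import *
from workcell import manip,viewer
o=manip.get_obs();c=viewer.camera("side");save("a1.npz",c)
p=o["position"];ds=json.load(open("st.json"))["ds"];d=p-C0-.14*N
print(o["clock"],p,"phi",np.degrees(ang(p)),"cmd",-112+np.degrees(sum(ds[:10])),"r",np.hypot(d@EX,d@EY),"h",d@N,"F",o["ft_force"],"grip",o["grip_width"]*85,o["grasp_force"])
im,res=jar(c);print(res)
cv2.imwrite("pics/a1.png",cv2.hconcat([cv2.resize(c["pixels"][60:225,170:370],None,fx=2.4,fy=2.4),cv2.copyMakeBorder(im,0,75,0,0,0)])[:,:,::-1])
E
```

```text
6.45 [ 0.6163 -0.0733  0.2115] phi 77.28924132852761 cmd 77.85263275322225 r 0.07010801737064777 h 3.0004565718374197e-05 F [ -4.1578 -15.3549   8.4849] grip 27.613960890359557 31.5564626455307
[(np.float64(0.227), np.float64(0.114), 8771, [108, 196]), (np.float64(2.896), np.float64(0.113), 2959, [57, 67])]
```

View pics/a1.png

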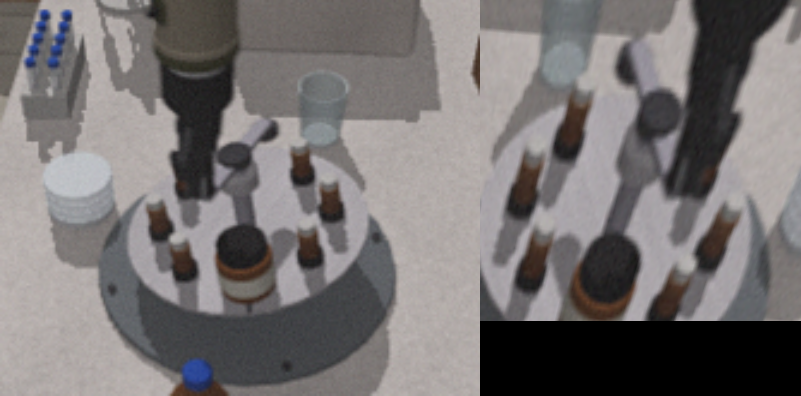

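Rectified view: jar cap at (130,265), rotor ≈ 2.90 (nominal model 2.86); the crank tracks well. Continue.

Request:
arm_command --series "1 0.086 -0.003 -0.012 0; 1 0.075 -0.045 -0.01 0; 1 0.044 -0.077 -0.007 0; 1 0.002 -0.086 0 0; 1 -0.031 -0.068 0.005 0; 1 -0.054 -0.047 0.007 0; 1 -0.064 -0.021 0.009 0; 1 -0.065 0.004 0.009 0; 1 -0.056 0.026 0.008 0; 1 -0.042 0.042 0.006 0"

```text
clock: 7.75
position: [0.6358, -0.1878, 0.2056]
ee_rot: [0.101, 0.995, 0.001, -0.001]
ft_force: [-12.4, 12.9, 16.5]
grip_width: 0.32
grasp_force: 34.5
```

```bash
cat > log.py <<'E'
# shoot: python3 log.py name "call,call"   append rows executed so far, measure, fit, plan next
from plan import *
from workcell import manip,viewer
from scipy.optimize import least_squares
def shoot(tag,cam="side"):
    o=manip.get_obs();c=viewer.camera(cam);save(tag+".npz",c)
    p=o["position"];d=p-C0-.14*N
    print(o["clock"],"phi",ang(p)%(2*np.pi),"r",np.hypot(d@EX,d@EY),"h",d@N,"F",o["ft_force"],"grip",o["grip_width"]*85)
    print(jar(c)[1],manip.get_obs()["clock"]); return c
def fit(seq,meas,r0=2.491,sig=.03):
    """seq [(dphi,T)], meas [(index,rotor)]"""
    def f(x):
        p={k:P0[k]*np.exp(v) for k,v in zip("kcbg",x)}
        q=sim(r0,0.,seq,p); return np.r_[[(q[i,0]-r)/sig for i,r in meas],x/[.2,.25,.5,.25]]
    x=least_squares(f,np.zeros(4),diff_step=1e-2).x
    p={k:P0[k]*np.exp(v) for k,v in zip("kcbg",x)}
    q=sim(r0,0.,seq,p);print("fit",np.exp(x),"res",[round(r-q[i,0],3) for i,r in meas],"wmax",q[:,1].max(),"end",q[-1]);return p,q
E
python3 - <<'E'
from log import *
shoot("a2")
S=json.load(open("st.json"));d=S["ds"]
seq=[(x,DT) for x in d[:10]]+[(0,.05)]+[(x,DT) for x in d[10:]]+[(0,.05)]
fit(seq,[(9,2.896)])
json.dump(dict(S,seq=seq),open("st.json","w")); print(S["phi"]%(2*np.pi))
E
```

```text
7.75 phi 5.679232681283513 r 0.0702125553722407 h 4.399276797458114e-05 F [-12.4039  12.9409  16.5465] grip 27.186788954373128
[(np.float64(0.137), np.float64(0.17), 2197, [56, 75]), (np.float64(-1.895), np.float64(0.102), 3287, [67, 68])] 7.8
fit [1.0247 0.9826 0.9973 0.9897] res [np.float64(0.001)] wmax 1.3097882892310566 end [4.4975 1.1088]
5.65728409021722
```

```bash
cat > nxt.py <<'E'
from log import *
def nxt(meas,wrefs,pre=(),ncalls=1,fix=None,sig=.03):
    S=json.load(open("st.json"));seq=[tuple(x) for x in S["seq"]]
    p,q=fit(seq,meas,sig=sig); r,w=q[-1]
    ds,_,_=ff(r,w,wrefs,p); ds=np.minimum(ds,.58)
    qq=sim(r,w,[(d,DT) for d in ds],p); print("ds",ds.round(3)); print("w",qq[:,1].round(2),"end r",qq[-1,0])
    cmd,phi=np.array(S["cmd"]),S["phi"]; t=[]
    for i in range(0,len(ds),10):
        s,cmd,phi=rows(cmd,phi,ds[i:i+10]); print(s); t.append(s)
    json.dump(dict(cmd=cmd.tolist(),phi=phi,seq=seq+[(d,DT) for d in ds]),open("st_next.json","w")); return p
E
python3 - <<'E'
from nxt import *
nxt([(9,2.896),(20,4.388)],[1.25,1.38,1.48,1.55]+[1.571]*6)
E
```

```text
fit [1.0272 1.0069 1.0646 0.9798] res [np.float64(0.008), np.float64(-0.002)] wmax 1.2769080666792985 end [4.4473 1.0566]
ds [0.442 0.409 0.391 0.369 0.331 0.31  0.306 0.305 0.308 0.314]
w [1.25 1.38 1.48 1.55 1.57 1.57 1.57 1.57 1.57 1.57] end r 6.30110973987433
1 -0.03 0.071 0.004 0; 1 0.002 0.071 0 0; 1 0.027 0.063 -0.004 0; 1 0.046 0.045 -0.006 0; 1 0.053 0.024 -0.008 0; 1 0.054 0.005 -0.007 0; 1 0.052 -0.011 -0.008 0; 1 0.046 -0.026 -0.006 0; 1 0.036 -0.04 -0.005 0; 1 0.023 -0.05 -0.003 0
```

Request:
arm_command --series "1 -0.03 0.071 0.004 0; 1 0.002 0.071 0 0; 1 0.027 0.063 -0.004 0; 1 0.046 0.045 -0.006 0; 1 0.053 0.024 -0.008 0; 1 0.054 0.005 -0.007 0; 1 0.052 -0.011 -0.008 0; 1 0.046 -0.026 -0.006 0; 1 0.036 -0.04 -0.005 0; 1 0.023 -0.05 -0.003 0"

```text
clock: 9.05
position: [0.5262, -0.1044, 0.2233]
ee_rot: [0.1, 0.995, 0.001, 0.0]
ft_force: [6.4, -1.5, 1.1]
grip_width: 0.314
grasp_force: 33.0
```

```bash
python3 - <<'E'
from nxt import *
c=shoot("a3");S=json.load(open("st_next.json"));S["seq"].append((0,.05));json.dump(S,open("st.json","w"));print(S["phi"]%6.2832)
c2=viewer.camera("wrist");save("a3w.npz",c2);print(jar(c2)[1]);print(manip.get_obs()["clock"])
S["seq"].append((0,.05));json.dump(S,open("st.json","w"))
E
```

```text
9.05 phi 2.854810808816779 r 0.07040584383478794 h 0.00023759452961692566 F [ 6.3528 -1.4933  1.0561] grip 26.72209774674617
[(np.float64(-0.827), np.float64(0.103), 4394, [59, 145]), (np.float64(0.078), np.float64(0.106), 1384, [54, 40])] 9.1
2.8599065523913287
[(np.float64(-1.216), np.float64(0.19), 2591, [107, 41]), (np.float64(1.095), np.float64(0.082), 45023, [215, 321])]
9.15
```

```bash
python3 - <<'E'
from plan import *
a=load("a3.npz")["pixels"][60:210,170:340];b=load("a3w.npz")["pixels"]
cv2.imwrite("pics/a3.png",cv2.hconcat([cv2.resize(a,(435,384)),cv2.resize(b[150:384,150:360],(345,384))])[:,:,::-1])
E
```

```text
(no output)
```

View pics/a3.png

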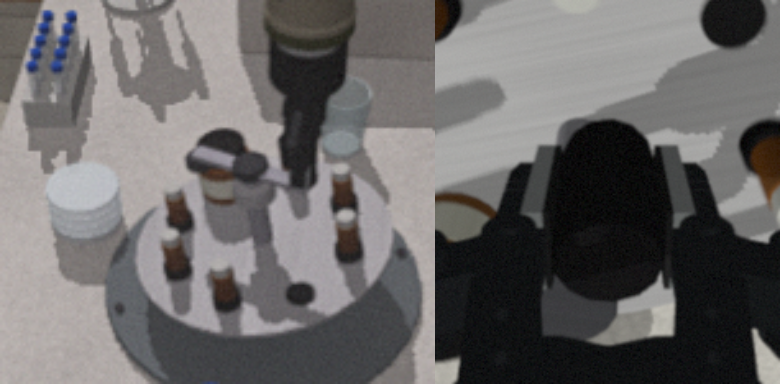

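Knob is held centrally between the pads; jar cap partly behind the bar at side-crop (222,145).

```bash
python3 - <<'E'
from nxt import *
c=load("a3.npz");uv=np.array([[170+222*170/435,60+145*150/384]]);P=plane(c,uv,C0+.076*N,N)[0];r=ang(P)+np.pi/3;print(r,np.linalg.norm(P-C0-.076*N))
nxt([(9,2.896),(20,4.388),(31,6.283+float(r))],[1.45,1.54]+[1.571]*58)
E
```

```text
0.12978012245201442 0.09893644247525024
fit [1.0199 0.9538 1.0161 1.0627] res [np.float64(0.013), np.float64(-0.006), np.float64(0.002)] wmax 1.6784192249739227 end [6.5605 1.3206]
ds [0.388 0.393 0.38  0.382 0.403 0.424 0.444 0.462 0.477 0.489 0.498 0.502
 0.503 0.499 0.491 0.479 0.465 0.447 0.428 0.407 0.386 0.365 0.345 0.327
 0.312 0.3   0.291 0.287 0.287 0.29  0.298 0.31  0.324 0.342 0.361 0.382
 0.403 0.424 0.444 0.462 0.477 0.489 0.498 0.502 0.503 0.499 0.491 0.479
 0.465 0.447 0.428 0.407 0.386 0.365 0.345 0.327 0.312 0.3   0.291 0.287]
w [1.45 1.54 1.57 1.57 1.57 1.57 1.57 1.57 1.57 1.57 1.57 1.57 1.57 1.57
 1.57 1.57 1.57 1.57 1.57 1.57 1.57 1.57 1.57 1.57 1.57 1.57 1.57 1.57
 1.57 1.57 1.57 1.57 1.57 1.57 1.57 1.57 1.57 1.57 1.57 1.57 1.57 1.57
 1.57 1.57 1.57 1.57 1.57 1.57 1.57 1.57 1.57 1.57 1.57 1.57 1.57 1.57
 1.57 1.57 1.57 1.57] end r 18.308371521525203
1 0.006 -0.068 -0.001 0; 1 -0.02 -0.065 0.003 0; 1 -0.042 -0.052 0.005 0; 1 -0.058 -0.032 0.009 0; 1 -0.07 -0.007 0.009 0; 1 -0.07 0.022 0.01 0; 1 -0.056 0.052 0.008 0; 1 -0.03 0.075 0.004 0; 1 0.008 0.083 -0.001 0; 1
[... 515 characters left out ...]
 -0.003 0; 1 0.013 -0.052 -0.002 0; 1 -0.004 -0.057 0 0; 1 -0.024 -0.055 0.004 0; 1 -0.043 -0.046 0.006 0; 1 -0.06 -0.029 0.008 0; 1 -0.07 -0.003 0.01 0; 1 -0.069 0.026 0.01 0; 1 -0.053 0.056 0.007 0; 1 -0.025 0.077 0.004 0
1 0.012 0.082 -0.002 0; 1 0.051 0.069 -0.007 0; 1 0.077 0.037 -0.011 0; 1 0.087 -0.005 -0.012 0; 1 0.073 -0.047 -0.011 0; 1 0.042 -0.076 -0.006 0; 1 0.002 -0.085 0 0; 1 -0.038 -0.075 0.006 0; 1 -0.065 -0.047 0.009 0; 1 -0.076 -0.014 0.01 0
1 -0.072 0.02 0.01 0; 1 -0.054 0.045 0.008 0; 1 -0.032 0.059 0.005 0; 1 -0.007 0.064 0.001 0; 1 0.014 0.058 -0.002 0; 1 0.031 0.049 -0.005 0; 1 0.042 0.034 -0.006 0; 1 0.049 0.019 -0.006 0; 1 0.05 0.004 -0.008 0; 1 0.049 -0.011 -0.006 0
```

Request:
arm_command --series "1 0.006 -0.068 -0.001 0; 1 -0.02 -0.065 0.003 0; 1 -0.042 -0.052 0.005 0; 1 -0.058 -0.032 0.009 0; 1 -0.07 -0.007 0.009 0; 1 -0.07 0.022 0.01 0; 1 -0.056 0.052 0.008 0; 1 -0.03 0.075 0.004 0; 1 0.008 0.083 -0.001 0; 1 0.046 0.072 -0.006 0"

```text
clock: 10.4
position: [0.645, -0.0972, 0.2068]
ee_rot: [0.101, 0.995, -0.001, -0.0]
ft_force: [-13.8, -12.9, 16.7]
grip_width: 0.318
grasp_force: 34.6
```

Request:
arm_command --series "1 0.075 0.042 -0.011 0; 1 0.087 0 -0.012 0; 1 0.076 -0.042 -0.011 0; 1 0.046 -0.073 -0.006 0; 1 0.007 -0.086 -0.001 0; 1 -0.033 -0.077 0.005 0; 1 -0.062 -0.051 0.008 0; 1 -0.076 -0.018 0.011 0; 1 -0.072 0.015 0.01 0; 1 -0.057 0.042 0.008 0"

```text
clock: 11.65
position: [0.6293, -0.1935, 0.2063]
ee_rot: [0.101, 0.995, 0.001, -0.001]
ft_force: [-13.4, 15.5, 21.3]
grip_width: 0.318
grasp_force: 35.1
```

```bash
python3 - <<'E'
from plan import *
from workcell import manip
S=json.load(open("st_next.json"));o=manip.get_obs();p=o["position"];d=p-C0-.14*N
S0=json.load(open("st.json"));ph=S0["phi"]+sum(x[0] for x in S["seq"][-60:-40])
print(o["clock"],ang(p)%6.2832,ph%6.2832,np.hypot(d@EX,d@EY),d@N,o["ft_force"])
E
```

```text
11.65 5.555324947875774 5.537996628975884 0.07033474524300691 6.399316946709144e-06 [-13.3736  15.5477  21.2854]
```

Tracking stays good; continue.

Request:
arm_command --series "1 -0.036 0.057 0.005 0; 1 -0.011 0.063 0.002 0; 1 0.011 0.06 -0.002 0; 1 0.028 0.05 -0.004 0; 1 0.04 0.036 -0.005 0; 1 0.047 0.022 -0.007 0; 1 0.051 0.007 -0.007 0; 1 0.049 -0.007 -0.007 0; 1 0.045 -0.022 -0.006 0; 1 0.038 -0.034 -0.006 0"

```text
clock: 12.9
position: [0.5445, -0.0824, 0.2214]
ee_rot: [0.101, 0.995, -0.0, 0.001]
ft_force: [5.4, -5.0, 1.2]
grip_width: 0.317
grasp_force: 33.2
```

Request:
arm_command --series "1 0.027 -0.045 -0.003 0; 1 0.013 -0.052 -0.002 0; 1 -0.004 -0.057 0 0; 1 -0.024 -0.055 0.004 0; 1 -0.043 -0.046 0.006 0; 1 -0.06 -0.029 0.008 0; 1 -0.07 -0.003 0.01 0; 1 -0.069 0.026 0.01 0; 1 -0.053 0.056 0.007 0; 1 -0.025 0.077 0.004 0"

```text
clock: 14.15
position: [0.6543, -0.1577, 0.2038]
ee_rot: [0.102, 0.995, 0.0, -0.001]
ft_force: [-27.3, 8.2, 25.4]
grip_width: 0.316
grasp_force: 35.5
```

Request:
arm_command --series "1 0.012 0.082 -0.002 0; 1 0.051 0.069 -0.007 0; 1 0.077 0.037 -0.011 0; 1 0.087 -0.005 -0.012 0; 1 0.073 -0.047 -0.011 0; 1 0.042 -0.076 -0.006 0; 1 0.002 -0.085 0 0; 1 -0.038 -0.075 0.006 0; 1 -0.065 -0.047 0.009 0; 1 -0.076 -0.014 0.01 0"

```text
clock: 15.4
position: [0.5779, -0.2073, 0.213]
ee_rot: [0.101, 0.995, 0.001, 0.0]
ft_force: [2.8, 18.5, 16.2]
grip_width: 0.32
grasp_force: 35.1
```

Request:
arm_command --series "1 -0.072 0.02 0.01 0; 1 -0.054 0.045 0.008 0; 1 -0.032 0.059 0.005 0; 1 -0.007 0.064 0.001 0; 1 0.014 0.058 -0.002 0; 1 0.031 0.049 -0.005 0; 1 0.042 0.034 -0.006 0; 1 0.049 0.019 -0.006 0; 1 0.05 0.004 -0.008 0; 1 0.049 -0.011 -0.006 0"

```text
clock: 16.65
position: [0.5772, -0.0682, 0.2171]
ee_rot: [0.101, 0.995, -0.0, 0.001]
ft_force: [2.4, -4.0, 8.8]
grip_width: 0.316
grasp_force: 34.3
```

```bash
python3 - <<'E'
from nxt import *
c=shoot("a4");S=json.load(open("st_next.json"));S["seq"].append((0,.05));json.dump(S,open("st.json","w"));print(S["phi"]%6.2832)
E
```

```text
16.65 phi 1.9253823204097196 r 0.07001170436331844 h 0.00011380328853223152 F [ 2.3577 -3.9665  8.8224] grip 26.889962728115897
[(np.float64(-0.357), np.float64(0.089), 11521, [143, 192])] 16.7
1.9280493516540291
```

```bash
python3 - <<'E'
from plan import *
c=load("a4.npz");cv2.imwrite("pics/a4.png",cv2.resize(c["pixels"][70:220,180:380],None,fx=4,fy=4,interpolation=cv2.INTER_CUBIC)[:,:,::-1])
E
```

```text
(no output)
```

View pics/a4.png

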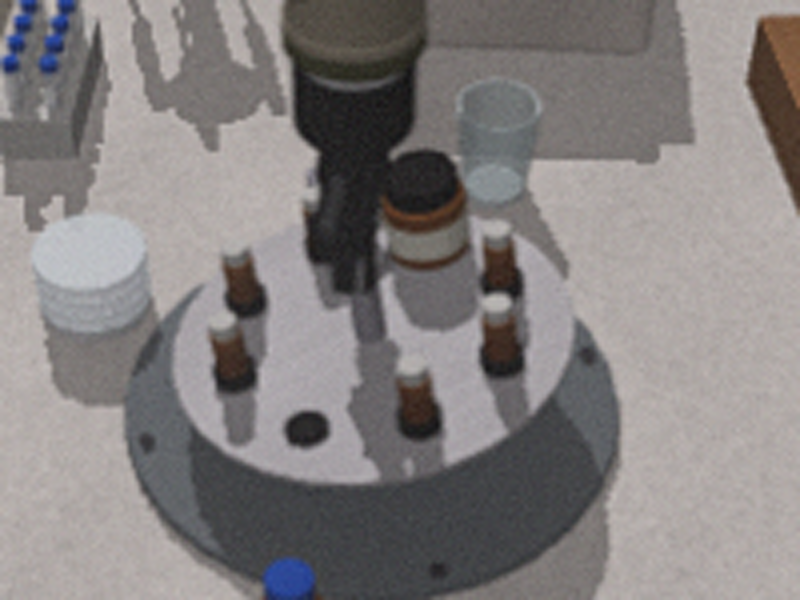

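Jar cap at crop (424,174), empty place (307,428).

```bash
python3 - <<'E'
from nxt import *
c=load("a4.npz");s0=load("side0.npz")
f=lambda a,s,o:np.array([(np.array(a)+.5)/s-.5+o])
def A(c,uv,h): P=plane(c,uv,C0+h*N,N)[0];return ang(P),np.linalg.norm(P-C0-h*N)
print("jar",A(c,f((424,174),4,[180,70]),.076)); print("place",A(c,f((307,428),4,[180,70]),.006),"initial",A(s0,f((361,201),4,[195,80]),.006))
j=A(c,f((424,174),4,[180,70]),.076)[0]; p=A(c,f((307,428),4,[180,70]),.006)[0]-A(s0,f((361,201),4,[195,80]),.006)[0]+2.491
r=j+np.pi/3; rp=p%(2*np.pi); print(r,rp-2*np.pi)
m=float((r%(2*np.pi)+rp)/2+4*np.pi)
m=min([m-2*np.pi,m],key=lambda v:abs(v-18.3)); print("meas",m,"pred 18.308")
S=json.load(open("st.json"));seq=[tuple(x) for x in S["seq"]]
p,q=fit(seq,[(9,2.896),(20,4.388),(31,6.41),(92,m)])
print((q[33:93,1]*60/6.2832).round(1))
E
```

```text
jar (np.float64(-1.7943615137441273), np.float64(0.10492980161449875))
place (np.float64(1.35754275991227), np.float64(0.10225371182106295)) initial (np.float64(-1.6808484275240232), np.float64(0.1082247517543336))
-0.7471639625475297 -0.7537941197432936
meas 18.099076880393348 pred 18.308
fit [1.0204 0.9553 1.019  1.0611] res [np.float64(0.013), np.float64(-0.006), np.float64(0.002), np.float64(-0.0)] wmax 1.675624690562728 end [18.3688  1.4047]
[12.6 13.8 14.7 15.  15.  15.  15.  15.  15.  15.  15.  15.  15.  15.
 15.  15.  15.  15.  15.  15.  15.  15.  15.  15.  15.  15.  15.  15.
 15.  15.  15.  15.  15.  15.  15.  15.  15.  15.  15.  15.  15.  15.
 15.  15.  15.  15.  15.  15.  15.  15.  15.  15.  15.  15.  15.  14.9
 14.9 14.9 14.9 14.9]
```

```bash
python3 - <<'E'
from nxt import *
S=json.load(open("st.json"));seq=[tuple(x) for x in S["seq"]];print(len(seq))
M=[(9,2.896),(20,4.388),(31,6.41),(93,18.10)]
p,q=fit(seq,M)
print((q[34:94,1]*60/6.2832).round(1))
for g in (.7,.85,1,1.15,1.3):
    def f(x,full=False):
        pp=dict(k=P0["k"]*np.exp(x[0]),c=P0["c"]*np.exp(x[1]),b=P0["b"],g=P0["g"]*g);qq=sim(2.491,0.,seq,pp)
        return qq if full else np.r_[[(qq[i,0]-r)/.03 for i,r in M],x/.25]
    s=least_squares(f,np.zeros(2),diff_step=1e-2);w=f(s.x,True)[37:94,1]*9.549
    print(g,np.exp(s.x).round(2),s.cost.round(2),"res",s.fun.round(1),"rpm",w.min().round(2),w.max().round(2))
E
```

```text
95
fit [1.0543 0.9783 1.2051 1.1084] res [np.float64(0.006), np.float64(-0.01), np.float64(0.007), np.float64(-0.001)] wmax 1.6657427567336063 end [18.1716  1.3275]
[13.7 14.6 14.9 14.9 14.9 14.9 14.9 14.9 14.9 14.9 14.8 14.8 14.8 14.8
 14.7 14.7 14.7 14.6 14.6 14.5 14.5 14.4 14.4 14.4 14.4 14.4 14.4 14.5
 14.6 14.7 14.8 14.9 15.  15.1 15.3 15.4 15.4 15.5 15.5 15.5 15.4 15.4
 15.3 15.2 15.1 15.  14.9 14.8 14.7 14.6 14.5 14.4 14.3 14.2 14.1 14.1
 14.1 14.1 14.1 14.2]
0.7 [0.86 0.81] 4.43 res [ 0.   2.2 -1.7  0.2 -0.6 -0.8] rpm 13.5 16.05
0.85 [0.95 0.9 ] 2.11 res [-0.1  1.6 -1.2  0.2 -0.2 -0.4] rpm 13.69 15.79
1 [1.03 0.99] 0.77 res [-0.2  1.  -0.7  0.1  0.1 -0. ] rpm 13.89 15.6
1.15 [1.11 1.08] 0.28 res [-0.2  0.4 -0.3  0.1  0.4  0.3] rpm 14.03 15.51
1.3 [1.19 1.16] 0.51 res [-0.3 -0.2  0.1 -0.   0.7  0.6] rpm 14.07 15.58
```

Every plausible parameter set puts the hold within 13.5–16.1 rpm for over 7 s. Now the planned stop, slightly short of the pointer.

```bash
python3 - <<'E'
from nxt import *
import log
p=nxt([(9,2.896),(20,4.388),(31,6.41),(93,18.10)],[1.2,1.05,.9,.75,.58,.4,.2,0,0,0])
E
```

```text
fit [1.0543 0.9783 1.2051 1.1084] res [np.float64(0.006), np.float64(-0.01), np.float64(0.007), np.float64(-0.001)] wmax 1.6657427567336063 end [18.1716  1.3275]
ds [0.159 0.123 0.103 0.084 0.05  0.021 0.    0.    0.    0.   ]
w [1.2  1.05 0.9  0.75 0.58 0.4  0.22 0.08 0.   0.  ] end r 18.89861241621402
1 0.025 -0.012 -0.004 0; 1 0.018 -0.011 -0.003 0; 1 0.014 -0.012 -0.001 0; 1 0.01 -0.01 -0.002 0; 1 0.006 -0.007 -0.001 0; 1 0.002 -0.003 0 0; 1 0 0 0 0; 1 0 0 0 0; 1 0 0 0 0; 1 0 0 0 0
```

```bash
python3 - <<'E'
from nxt import *
p=nxt([(9,2.896),(20,4.388),(31,6.41),(93,18.10)],[1.15,.97,.79,.61,.43,.25,.05,0,0,0])
E
```

```text
fit [1.0543 0.9783 1.2051 1.1084] res [np.float64(0.006), np.float64(-0.01), np.float64(0.007), np.float64(-0.001)] wmax 1.6657427567336063 end [18.1716  1.3275]
ds [0.122 0.093 0.068 0.044 0.02  0.    0.    0.    0.    0.   ]
w [1.15 0.97 0.79 0.61 0.43 0.26 0.12 0.   0.   0.  ] end r 18.792065874142
1 0.019 -0.008 -0.003 0; 1 0.014 -0.009 -0.002 0; 1 0.01 -0.007 -0.002 0; 1 0.006 -0.004 0 0; 1 0.003 -0.003 -0.001 0; 1 0 0 0 0; 1 0 0 0 0; 1 0 0 0 0; 1 0 0 0 0; 1 0 0 0 0
```

Request:
arm_command --series "1 0.019 -0.008 -0.003 0; 1 0.014 -0.009 -0.002 0; 1 0.01 -0.007 -0.002 0; 1 0.006 -0.004 0 0; 1 0.003 -0.003 -0.001 0; 1 0 0 0 0; 1 0 0 0 0; 1 0 0 0 0; 1 0 0 0 0; 1 0 0 0 0"

```text
clock: 17.95
position: [0.5544, -0.076, 0.2201]
ee_rot: [0.101, 0.995, -0.0, 0.0]
ft_force: [0.6, 0.5, 5.7]
grip_width: 0.315
grasp_force: 34.0
```

```bash
python3 - <<'E'
from nxt import *
c=shoot("a5");S=json.load(open("st_next.json"));json.dump(S,open("st.json","w"))
# empty place: dark spot on tray plane, radius ~.105, expected azimuth = rotor - pi/3 - jar/place offset
g=np.arange(-160,161)/1000.;X,Yy=np.meshgrid(g,g);h=.006
uv=proj(c,(C0+h*N+X[...,None]*EX+Yy[...,None]*EY).reshape(-1,3)).astype(np.float32).reshape(321,321,2)
for nm,cc in (("now",c),("init",load("side0.npz"))):
    im=cv2.remap(cc["pixels"],uv[...,0],uv[...,1],cv2.INTER_LINEAR)
    n,l,st,ce=cv2.connectedComponentsWithStats((im.max(2)<60).astype(np.uint8))
    for i in range(1,n):
        d=ce[i]/1000-.16
        if 200<st[i,4]<1200: print(nm,np.arctan2(d[1],d[0]).round(3),np.hypot(*d).round(3),st[i])
cv2.imwrite("pics/a5.png",cv2.resize(c["pixels"][70:220,180:380],None,fx=4,fy=4,interpolation=cv2.INTER_CUBIC)[:,:,::-1])
E
```

```text
17.95 phi 2.2738591990808543 r 0.07005164642370205 h 0.0001603098342006946 F [0.6036 0.5236 5.6984] grip 26.785556471604735
[(np.float64(-0.468), np.float64(0.089), 8129, [87, 179])] 18.0
now -1.017 0.175 [237   0  31  25 233]
now -1.893 0.111 [109  30  31  46 981]
now -2.664 0.106 [ 51  89  32  42 857]
now -0.404 0.109 [245  91  34  44 737]
now 2.805 0.101 [ 50 170  32  43 855]
now 0.362 0.105 [243 174  34  41 777]
now 1.15 0.101 [186 227  33  44 856]
now 1.976 0.101 [105 236  32  35 821]
init -1.205 0.122 [187  21  50  41 623]
init -1.672 0.108 [135  38  29  31 692]
init -2.385 0.109 [ 66  65  30  39 587]
init -0.425 0.072 [211 109  35  37 677]
init -0.18 0.108 [252 119  33  41 733]
init 3.076 0.102 [ 43 143  31  43 883]
init 2.261 0.096 [  82  203   35   54 1188]
```

Tray is about 0.12 rad (~18 mm) short; nudge forward.

```bash
cat > nud.py <<'E'
from nxt import *
def nudge(r,wrefs):
    S=json.load(open("st.json"))
    p={k:P0[k]*f for k,f in zip("kcbg",(1.054,.978,1.2,1.108))}
    ds,_,_=ff(r,0.,wrefs,p);
    for i,w in enumerate(wrefs):
        if w==0: ds[i]=0
    for f in (.85,1,1.15): q=sim(r,0.,[(d,DT) for d in ds],dict(p,c=p["c"]*f));print(f,q[-1],q[:,1].round(2))
    s,cmd,phi=rows(np.array(S["cmd"]),S["phi"],ds);print(ds.round(3));print(s)
    json.dump(dict(cmd=cmd.tolist(),phi=phi,seq=[]),open("st_next.json","w"))
E
python3 - <<'E'
from nud import *
nudge(18.73,[.1,.2,.25,.25,.2,.1,0,0,0,0])
E
```

```text
0.85 [18.9436  0.    ] [0.13 0.26 0.33 0.35 0.31 0.22 0.11 0.02 0.   0.  ]
1 [18.8668  0.    ] [0.1  0.2  0.25 0.25 0.2  0.1  0.   0.   0.   0.  ]
1.15 [18.807  0.   ] [0.07 0.14 0.17 0.15 0.09 0.   0.   0.   0.   0.  ]
[0.138 0.153 0.132 0.104 0.069 0.026 0.    0.    0.    0.   ]
1 0.017 -0.017 -0.002 0; 1 0.016 -0.021 -0.002 0; 1 0.011 -0.02 -0.002 0; 1 0.007 -0.017 -0.001 0; 1 0.004 -0.012 -0.001 0; 1 0.001 -0.004 0 0; 1 0 0 0 0; 1 0 0 0 0; 1 0 0 0 0; 1 0 0 0 0
```

Request:
arm_command --series "1 0.017 -0.017 -0.002 0; 1 0.016 -0.021 -0.002 0; 1 0.011 -0.02 -0.002 0; 1 0.007 -0.017 -0.001 0; 1 0.004 -0.012 -0.001 0; 1 0.001 -0.004 0 0; 1 0 0 0 0; 1 0 0 0 0; 1 0 0 0 0; 1 0 0 0 0"

```text
clock: 19.25
position: [0.5249, -0.1072, 0.2233]
ee_rot: [0.101, 0.995, -0.0, -0.0]
ft_force: [0.0, 1.0, 6.4]
grip_width: 0.317
grasp_force: 34.1
```

```bash
cat > place.py <<'E'
from nxt import *
import sys
c=shoot(sys.argv[1]);S=json.load(open("st_next.json"));json.dump(S,open("st.json","w"))
g=np.arange(-160,161)/1000.;X,Yy=np.meshgrid(g,g);h=.006
uv=proj(c,(C0+h*N+X[...,None]*EX+Yy[...,None]*EY).reshape(-1,3)).astype(np.float32).reshape(321,321,2)
im=cv2.remap(c["pixels"],uv[...,0],uv[...,1],cv2.INTER_LINEAR)
n,l,st,ce=cv2.connectedComponentsWithStats((im.max(2)<60).astype(np.uint8))
for i in range(1,n):
    d=ce[i]/1000-.16
    if 200<st[i,4]<1200: print(np.arctan2(d[1],d[0]).round(3),np.hypot(*d).round(3),st[i,2:])
print("pointer px",proj(c,onaxis(.006,.15,-np.pi/3)))
cv2.imwrite(f"pics/{sys.argv[1]}.png",cv2.resize(c["pixels"][70:220,180:380],None,fx=4,fy=4,interpolation=cv2.INTER_CUBIC)[:,:,::-1])
E
python3 place.py a6
```

```text
19.25 phi 2.897813764421184 r 0.07030347116825635 h 0.00014467648312934192 F [0.0358 1.0186 6.4312] grip 26.931052778020398
[(np.float64(-0.836), np.float64(0.106), 4308, [58, 140]), (np.float64(-0.034), np.float64(0.102), 2251, [58, 51])] 19.3
-1.118 0.173 [ 62  17 568]
-1.175 0.121 [ 41  41 643]
-0.784 0.166 [ 30  17 360]
-2.579 0.107 [ 31  42 684]
-0.316 0.108 [ 33  37 737]
2.896 0.102 [ 31  44 790]
0.441 0.105 [ 33  43 815]
1.237 0.099 [ 33  47 942]
2.061 0.101 [ 31  35 793]
pointer px [[260.0335 123.6914]]
```

Rotor ≈ -0.04 rad (about 6 mm from the pointer). Release and lift.

Request:
arm_command --series "0 0 0 0 0; 0 0 0 0 0; 0 0 0 0 0; 0 0 0 0 0; 0 0 0 -0.01 0; 0 0 0 -0.03 0; 0 0 0 -0.05 0; 0 0 0 -0.06 0; 0 0 0 -0.07 0; 0 0 0 -0.07 0"

```text
clock: 20.55
position: [0.5248, -0.1071, 0.3409]
ee_rot: [0.101, 0.995, 0.0, 0.0]
ft_force: [0.2, -0.5, 1.0]
grip_width: 0.999
grasp_force: 0.0
```

Request:
arm_command --series "0 0.05 0 -0.03 0; 0 0.06 0 0 0; 0 0.06 0 0 0; 0 0.04 0 0 0; 0 0 0 0 0; 0 0 0 0 0; 0 0 0 0 0; 0 0 0 0 0; 0 0 0 0 0; 0 0 0 0 0"

```text
clock: 21.8
position: [0.4426, -0.09, 0.351]
ee_rot: [0.101, 0.995, -0.0, -0.0]
ft_force: [-0.9, 0.5, -0.1]
grip_width: 1.0
grasp_force: 0.0
```

```bash
python3 place.py a7; python3 -c "
from workcell import manip;o=manip.get_obs();print(o['position'],o['ft_force'],abs(o['joint_velocities']).max())"
```

```text
21.8 phi 3.0392564472379897 r 0.17014114858936205 h 0.11496833373198832 F [-0.8518  0.502  -0.0521] grip 85.03106294383466
[(np.float64(-0.034), np.float64(0.102), 2261, [58, 51]), (np.float64(-1.182), np.float64(0.072), 1950, [43, 79])] 21.85
-1.119 0.173 [ 64  16 566]
-1.186 0.121 [ 41  45 655]
-0.784 0.166 [ 33  20 385]
-2.585 0.107 [ 31  40 694]
-0.324 0.109 [ 34  41 774]
2.905 0.101 [ 31  41 879]
0.438 0.105 [ 33  45 856]
1.227 0.099 [  34   48 1047]
2.06 0.101 [ 31  35 802]
pointer px [[260.0335 123.6914]]
[ 0.44258104 -0.09002171  0.35105371] [ 0.62113736 -0.01705512  0.60882631] 0.002002657567868063
```

View pics/a7.png

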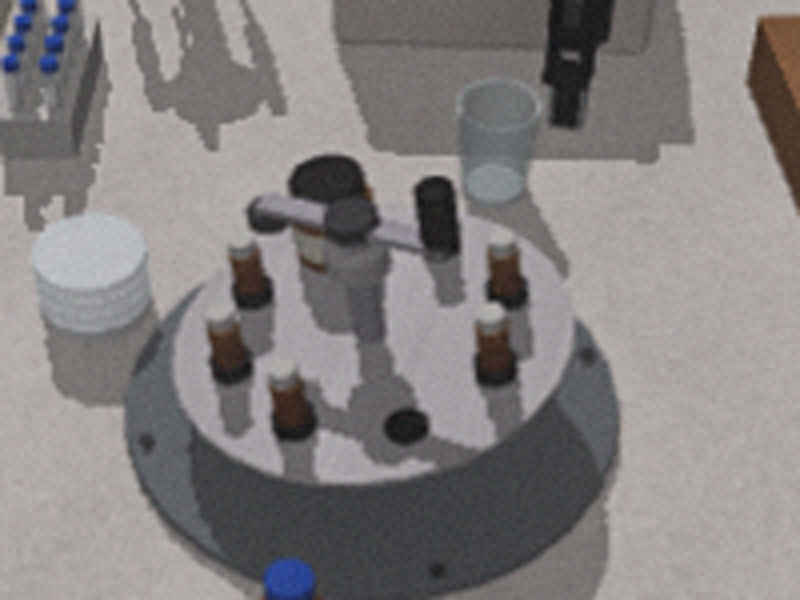

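Jar stands at the pointer's place (cap (328,178), hiding the pointer), knob free at (436,215), beaker and reagent unmoved. A numeric check with both views.

```bash
python3 - <<'E'
from nxt import *
c=load("a7.npz");P=plane(c,np.array([[328.5,178.5]])/4-.375+[180,70],C0+.076*N,N)[0];print("side",ang(P)+np.pi/3,np.linalg.norm(P-C0-.076*N))
t=viewer.camera("top");save("a7t.npz",t);print("top",jar(t)[1])
o=manip.get_obs();print(o["clock"],o["ft_force"])
E
```

```text
side -0.03888881611332451 0.10291685480200838
top [(np.float64(-1.294), np.float64(0.193), 927, [63, 22]), (np.float64(-1.287), np.float64(0.102), 15171, [217, 102]), (np.float64(4.069), np.float64(0.123), 4336, [74, 111]), (np.float64(0.551), np.float64(0.016), 1296, [40, 40]), (np.float64(4.074), np.float64(0.047), 1065, [40, 33])]
21.9 [ 0.4571 -0.2505 -0.2431]
```

```bash
python3 -c "
from workcell import manip;print(manip.hand_in())"
```

```text
the job is handed in; nothing more can be done
None
```

The job is handed in at 21.9 s: the tray ran at about 15 turns a minute (13.5–16.1 by the fitted model, not measured directly) for about 7 s, the jar's mark is about 6 mm from the pointer by the camera, the knob is released, and the reagent bottle and beaker were not moved.

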